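# Third hand: hold a heat sink against its transistors

### The arm

A 6-joint arm with a two-finger parallel gripper is mounted at the origin on the work surface. World frame = base frame: x ahead of the robot, y to its left, z up, the work surface at z = 0. Lengths are in m, angles in rad, forces in N, time in s.
With the tool pointing down it reaches from about 0.3 to 0.775 m from the base axis. Payload 14.6 kg.
Tool frame: the origin (TCP) lies at the very end of the fingers, on their centre line; the grasp point (between the pads) lies 19 mm behind it (ctrl.hold_point_z is the z of the grasp point in the tool frame, in m); z points along the fingers, y is the direction in which the jaws open and shut (so a half turn about z gives the same grasp; the last joint's range is limited). The gripper opens to 94 mm and grips with 3 to 60 N. Pads are 16 mm wide; open, the fingers measure 119 mm over their backs; the gripper's body (75 mm by 177 mm) begins 78 mm behind the grasp point.
Start: joints at [1.133, 0.3, 1.521, -0, 1.321, -0.067], TCP at [0.199, 0.513, 0.205] pointing down, gripper open.
Joint ranges: [-3.03, 3.03], [-0.79, 2.21], [0.23, 2.52], [-1.04, 4.18], [0, 3.07], [-2.55, 2.55]. Speed limits (rad/s): [2.22, 2.22, 2.57, 3.14, 3.14, 3.14].

### API

Orientations are given as [roll, pitch, yaw] about the fixed x, y, z axes, in that order (R = Rz(yaw) Ry(pitch) Rx(roll)).
In Python, from station import ctrl, cams, hand_in gives the robot as it stands.
- The arm moves only by the tool servo_tool, never from a script. Its argument "rows" is a list of rows, each a list of 7 numbers: the shift along the world's x, y, z in m, then the turn, a rotation vector about the world's x, y, z in rad, then the gripper command: -1 is shut, 1 is fully open, values between are in proportion. A call has exactly 8 rows; each row is the pose to reach, as a shift and turn from the pose measured when the call began; what a row does not reach only later rows make up. A row lasts 1/12 s, in which the tool goes at most 41.7 mm and 7.16 degrees, less where a joint would pass 70% of its speed; a pose out of reach is approached as far as the arm can. A call with a gripper value outside its range is refused whole. The fingers move at their own pace and stop on an object; "newtons" is the grip in N (left out, the last holds). Time passes only in rows, so rows that repeat a pose let the fingers close, or fill a call up. It gives the time, the measured TCP pose, the force and the opening at its end, in the units of the state.
- ctrl.get_obs(): the state, without advancing time (a new reading comes with each control period).
- cams.camera(name): name is "side" or "top"; returns a dict with "image" (420x560x3 uint8, red, green, blue), "depth" (420x560 float32, m along the optical axis (not along the pixel's ray), 0 where there is no reading), "fx", "fy", "cx", "cy" (pixels), "dist_coeffs" ([k1, k2, p1, p2, k3] as OpenCV has them; the pictures are not rectified), "rvec" (rotation vector, rad) and "tvec" (3), from world to camera coordinates, as OpenCV has them. Camera axes: x right, y down, z forward; pixel columns grow to the right and rows downward; lengths in m; the calibration is good to about 2 mm. A picture is of the moment at which its call begins.
- hand_in(): hands the job in, once; it reports no verdict.
Trained networks look in a picture, given as the dict that the camera call returned (one of the last four; its "shot" number tells which), for a name from the list of things; names that differ only in an ending like _2 or _b are one class to them, and where a whole thing is asked for, a point or a joint stands for the part that bears it (a point fixed in the world has none). Each returns a list of dicts, best first, with "p" (0 to 1); they miss things now and then, are a little off and sometimes report something else, mostly with a low value. They report only what shows in the picture. A call takes as long as a camera call. They do not tell look-alikes from the thing itself.
- cams.spot_in(picture, name): "box" ([left, top, right, bottom] as shares, 0 to 1, of the picture: columns of its width, rows of its height, round what is visible of it).
- cams.place_of(picture, name): "at" ([column, row] as shares, 0 to 1, of the picture: columns of its width, rows of its height: a listed point, or the origin of a listed thing).
The state is a dict: "time_s": time; "qpos": joint angles; "joint_vel": joint speeds; "tau": joint torques, N m; "ee_pos": TCP position; "eef_rot": TCP orientation; "force": force on the tool from outside, world axes, zero at the start; "moment": the same for the moment, N m; "grip_width": finger opening in m.
Only numpy, scipy, OpenCV 4.12 (cv2) and the standard library are available. Lean on these libraries where they do the work, as an engineer would, in place of code of your own. Each camera call takes 0.05 s, during which the arm holds its last target.

### The job

Pick up the finned aluminium heat sink, stand it on the bed of the assembly jig with its flat face towards the two black transistors, centred on them and square, and push it against them until the black pointer rests inside the green zone of the scale (about 10 N), never letting the pointer reach the red zone. Finish while still gripping it and holding that steady push, so that a colleague can drive the screws; do not let go, and leave the bottle, the tape roll and the screw dish where they are.

Things in the scene. Friction and masses are not known exactly. Their poses are not given: they have to be found in the camera images.
- heatsink: Bare aluminium heat sink standing on the blue bench, 30 mm thick (x), 50 mm wide (y), 45 mm high, about 80 g. Origin: centre of its underside, z up. Smooth flat face at x = +15 mm; seven upright fins point to -x, to x = -15 mm. The outer fins form flat ends at y = +-25 mm: grip across these 50 mm. At the start its yaw is within 1 rad of the world's.
- flat_face (a point): Centre of the heat sink's flat face, 15 mm along +x and 22.5 mm up from the heat sink's origin; axes as the heat sink's.
- jig: Grey assembly jig, fixed. Origin on the bench, z up; +x is the pushing direction, away from the robot (within 0.4 rad of world x). Flat bed 110 mm wide (y), x = -110 to +120 mm, top 12 mm above the bench, empty from x = -110 to +20 mm, where the unpushed transistors' face stands. A dark steel block 60 mm wide (x = 78 to 118 mm, top 52 mm above the bench) carries the scale.
- carriage: Sprung carriage with two black transistors (16 x 21 mm, centres 24 mm apart) on the front of a plate 44 mm wide, top 46 mm above the bed. Origin: middle of the transistors' face (looks to -x), jig y = 0, z = 34.5 mm; axes as the jig's. Slides along jig x: 20 mm when free, 44 at its end; spring 1 N per mm, so 30 is 10 N. Green is 26 to 34, red from 37. Springs back when let go.
- scale (a point): Middle of the green zone of the scale, on top of the steel block, fixed to the jig (jig x = 98 mm, y = 0, 53 mm above the bench). From the robot's side the scale is white, green (8 mm long), white (3 mm), red. The pointer is a black crossbar 46 mm long just above it, 10 mm short of this point when free.
- bottle: White bottle with a blue label, 52 mm in diameter, 125 mm tall, loose bystander. Origin: centre of its underside.
- tape: Yellow roll of tape lying flat, 72 mm in diameter, 19 mm high, loose bystander. Origin: centre of its underside.
- dish: Small round steel dish with brass screws, 80 mm in diameter at the rim, 18 mm high, loose bystander. Origin: centre of its underside.
Mind the look-alikes: they are no part of the job. What is meant by the heatsink is not purple, and is the smaller of those in its own colour.

How it is judged:
By the outcome, as a careful person would: the job done as asked, in the order asked, and still so for the second after the job is handed in, while the arm keeps its last pose, push and grip.
It also fails if it takes over 40 s, if anything falls off the work surface, if the arm or the gripper's body presses on something with over 40 N, if the wrist force passes 120 N, or if a joint passes its speed limit or range.

## Working session

There is one attempt and no reset: what is moved stays moved. The work goes in short steps, Python scripts to look and compute and a tool call to move; the robot and the scene stay as the last step left them, time stands still between calls to the robot, and variables do not carry over. Pictures are saved under pics/ and viewed, and the job is handed in when it is done.

Besides the shell and the picture viewer there is one more tool, called after ">>>" by a JSON object that holds its "name" and its "arguments", one argument or row to a line. servo_tool: Moves the arm, as the interface text tells. Its arguments: {"type":"object","properties":{"rows":{"type":"array"},"newtons":{"type":"number"}},"required":["rows"]}

```bash
mkdir -p pics; ls
python3 - <<'E'
from station import ctrl,cams
import cv2,pickle
o=ctrl.get_obs();print({k:o[k] for k in('time_s','ee_pos','eef_rot','grip_width','force')},ctrl.hold_point_z)
for n in('side','top'):
    p=cams.camera(n);pickle.dump(p,open(f'{n}0.pkl','wb'))
    cv2.imwrite(f'pics/{n}0.png',p['image'][:,:,::-1])
    print(n,p['fx'],p['dist_coeffs'],p['tvec'])
    for t in('heatsink','flat_face','jig','carriage','scale','bottle','tape','dish'):
        print(t,[( (r['at'][0]*560).__round__(),(r['at'][1]*420).__round__(),round(r['p'],2)) for r in cams.place_of(p,t)])
E
```

```text
pics
{'time_s': 0.0, 'ee_pos': array([0.19919255, 0.51238279, 0.20486754]), 'eef_rot': array([-3.14041413e+00, -4.26426617e-05,  2.77081467e+00]), 'grip_width': 0.09382754645187595, 'force': array([ 0.05568055,  0.35021403, -0.49701513])} -0.0188
side 498.1166685905837 [-0.12582097  0.          0.          0.          0.        ] [-0.53103968  0.1086257   1.10457448]
heatsink [(222, 185, 0.57), (209, 201, 0.56), (258, 178, 0.55)]
flat_face [(211, 195, 0.93), (225, 178, 0.9), (260, 167, 0.76), (369, 328, 0.6)]
jig [(276, 229, 0.63), (283, 319, 0.25)]
carriage [(284, 219, 0.78)]
scale [(312, 203, 0.63)]
bottle [(228, 176, 0.73), (287, 318, 0.62)]
tape [(372, 329, 0.73)]
dish [(313, 168, 0.72)]
top 409.7443008220332 [-0.07747453  0.          0.          0.          0.        ] [-0.00781871  0.5215919   0.98695332]
heatsink [(170, 216, 0.68), (173, 254, 0.65), (210, 267, 0.52), (267, 200, 0.28)]
flat_face [(161, 208, 0.87), (171, 248, 0.78), (201, 268, 0.77)]
jig [(270, 209, 0.97)]
carriage [(266, 201, 0.71)]
scale [(263, 169, 0.83)]
bottle [(385, 225, 0.91)]
tape [(396, 168, 0.68)]
dish [(168, 157, 0.74)]
```

View pics/side0.png

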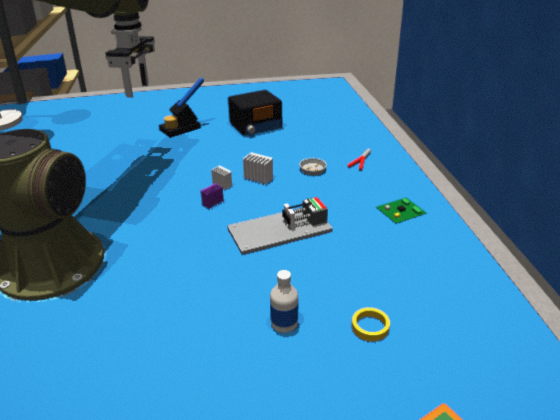

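View pics/top0.png

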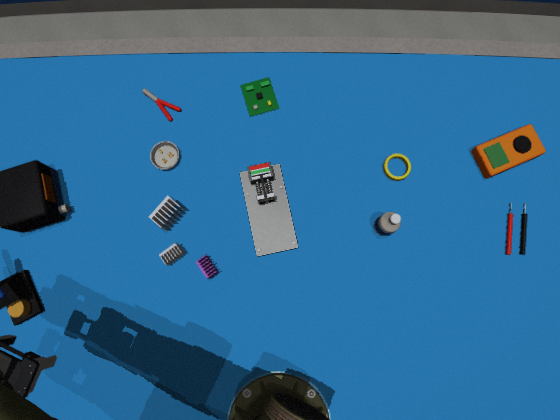

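Candidate heat sinks in the top view are the large grey one at (168,212), the small grey one at (172,254) and the purple one at (207,267). The small grey one fits, because it isn't purple and is the smaller of the two greys. I'll confirm that in an enlarged crop.

```bash
cat > h.py <<'E'
import numpy as np,cv2,pickle
def cloud(p):
    h,w=p['depth'].shape
    K=np.array([[p['fx'],0,p['cx']],[0,p['fy'],p['cy']],[0,0,1.]])
    u,v=np.meshgrid(np.arange(w),np.arange(h))
    n=cv2.undistortPoints(np.stack([u,v],-1).reshape(-1,1,2).astype(float),K,np.array(p['dist_coeffs'])).reshape(h,w,2)
    d=p['depth'].astype(float)
    c=np.dstack([n*d[...,None],d])
    R=cv2.Rodrigues(np.array(p['rvec'],float))[0]
    W=(c-np.array(p['tvec']).ravel())@R
    W[d==0]=np.nan
    return W
def proj(p,P):
    K=np.array([[p['fx'],0,p['cx']],[0,p['fy'],p['cy']],[0,0,1.]])
    return cv2.projectPoints(np.array(P,float).reshape(-1,3),np.array(p['rvec'],float),np.array(p['tvec'],float),K,np.array(p['dist_coeffs']))[0].reshape(-1,2)
E
python3 - <<'E'
from h import *
T=pickle.load(open('top0.pkl','rb'));S=pickle.load(open('side0.pkl','rb'))
def crop(p,x,y,w,h,s):return cv2.resize(p['image'][y:y+h,x:x+w,::-1],None,fx=s,fy=s,interpolation=cv2.INTER_CUBIC)
a=crop(T,140,180,100,110,5);b=crop(S,190,140,100,80,5)
cv2.imwrite('pics/ct.png',a);cv2.imwrite('pics/cs.png',b)
cv2.imwrite('pics/jt.png',crop(T,230,150,80,115,5))
W=cloud(T);print(W[254,172],W[254,140],W[212,168],W[230,270], W[267,207])
for nm,P,(x0,y0,x1,y1) in (('hsT',T,(155,238,192,270)),('hsS',S,(205,160,236,192)),('jigT',T,(235,205,305,262))):
    W=cloud(P)[y0:y1,x0:x1].reshape(-1,3)
    z=W[:,2]; 
    print(nm,np.nanpercentile(z,[0,5,50,95,100]))
    lo,hi=(0.033,0.06) if nm[0]=='h' else (0.007,0.018)
    m=W[(z>lo)&(z<hi)]
    r=cv2.minAreaRect((m[:,:2]*1000).astype(np.float32));print(len(m),r,cv2.boxPoints(r).round(1).tolist(),np.median(m[:,2]))
E
```

```text
[0.4158619  0.27183434 0.03353095] [ 0.417783    0.36793654 -0.00405618] [ 0.53002644  0.29803617 -0.00081884] [0.48151704 0.02502279 0.01282387] [0.38430215 0.18226284 0.02887317]
hsT [-0.0061124  -0.00282244  0.0012283   0.0450241   0.04931081]
180 ((416.1396179199219, 273.4889831542969), (31.093040466308594, 51.307655334472656), 36.74518966674805) [[388.29998779296875, 284.70001220703125], [419.0, 243.60000610351562], [443.8999938964844, 262.20001220703125], [413.20001220703125, 303.29998779296875]] 0.044015363187801755
hsS [-0.00805397 -0.00538323  0.00069689  0.04364429  0.04616312]
270 ((406.142822265625, 231.31954956054688), (137.60813903808594, 55.8753547668457), 78.15723419189453) [[364.70001220703125, 169.6999969482422], [419.3999938964844, 158.1999969482422], [447.6000061035156, 292.8999938964844], [392.8999938964844, 304.3999938964844]] 0.04104417587213095
jigT [-0.00666559 -0.0024346   0.00846943  0.01456444  0.02081076]
2030 ((492.3677062988281, 21.150955200195312), (137.72718811035156, 110.00560760498047), 12.405580520629883) [[413.29998779296875, 60.099998474121094], [436.8999938964844, -47.400001525878906], [571.4000244140625, -17.799999237060547], [547.7999877929688, 89.69999694824219]] 0.01213646316677077
```

View pics/ct.png

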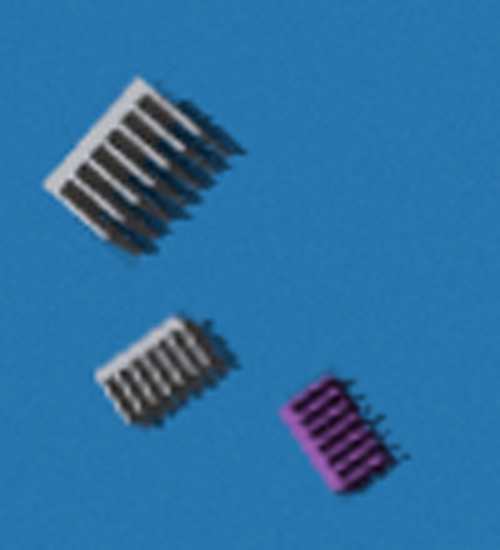

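View pics/cs.png

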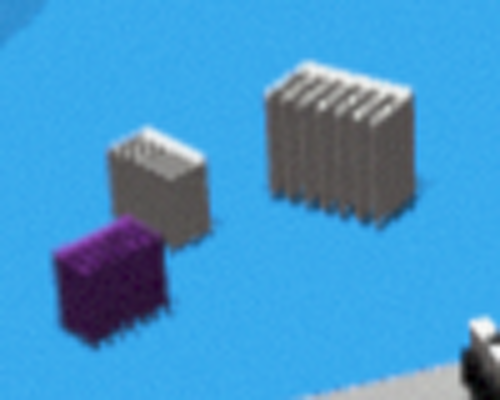

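View pics/jt.png

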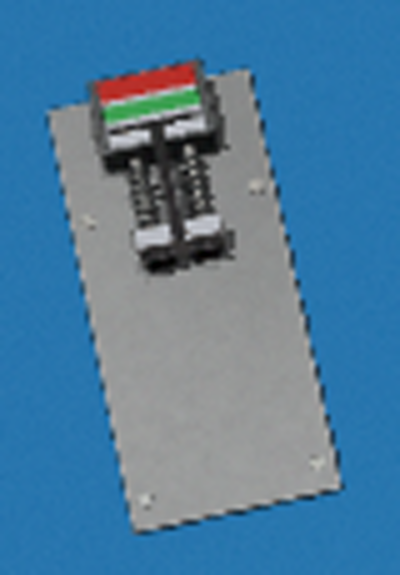

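The crop confirms it. The small grey heat sink is at top-view (172,254), with its solid flat base facing up-left (+x,+y), so its yaw is about +0.64. Next I'll fit the jig and heat sink poses precisely.

```bash
cat >> h.py <<'E'
from scipy.optimize import minimize
def box(x0,x1,y0,y1,z0,z1):
    return np.array([[x,y,z] for x in(x0,x1) for y in(y0,y1) for z in(z0,z1)],float)
def place(B,q):
    c,s=np.cos(q[2]),np.sin(q[2]);R=np.array([[c,-s,0],[s,c,0],[0,0,1]])
    return B@R.T+np.array([q[0],q[1],0])
def hullmask(p,P,sc=8):
    uv=proj(p,P)
    m=np.zeros(p['depth'].shape,np.uint8)
    x0,y0=np.floor(uv.min(0)).astype(int)-6;x1,y1=np.ceil(uv.max(0)).astype(int)+6
    big=np.zeros(((y1-y0)*sc,(x1-x0)*sc),np.uint8)
    h=cv2.convexHull(((uv-[x0,y0]+.5)*sc*16).astype(np.int32))
    cv2.fillConvexPoly(big,h,255,shift=4)
    out=np.zeros(p['depth'].shape)
    out[y0:y1,x0:x1]=cv2.resize(big,(x1-x0,y1-y0),interpolation=cv2.INTER_AREA)/255.
    return out
def soft(p):
    im=p['image'].astype(float);r,b=im[...,0],im[...,2]
    s=(b-r)/(b+20)   # blue bench high
    return s
E
cat > fit.py <<'E'
from h import *
def fit(p,B,q0,excl=None,free=None,reg=25,thr=None):
    s=soft(p); uv=proj(p,place(B,q0)).astype(int)
    x0,y0=uv.min(0)-10;x1,y1=uv.max(0)+10
    sub=s[y0:y1,x0:x1]; hi=np.percentile(s[y0:y1,x0:x1],95)
    m=np.clip((hi*.92-s)/(hi*.92-thr),0,1)
    w=np.zeros_like(s);w[y0:y1,x0:x1]=1
    if excl is not None:
        w[hullmask(p,place(excl,q0))>0]=0
    k=np.array([1,1,.005])
    def c(d):
        return (w*np.abs(hullmask(p,place(B,q0+d/1000*np.array([1,1,10])))-m)).sum()
    best=minimize(c,np.zeros(3),method='Nelder-Mead',options=dict(initial_simplex=[[0,0,0],[4,0,0],[0,4,0],[0,0,4]],xatol=.02,fatol=.01))
    best=minimize(c,best.x,method='Nelder-Mead',options=dict(initial_simplex=best.x+np.array([[0,0,0],[2,0,0],[0,2,0],[0,0,2]]),xatol=.02,fatol=.01))
    return q0+best.x/1000*np.array([1,1,10]),best.fun,w.sum()
jb=box(-.11,.12,-.055,.055,0,.012); je=box(.01,.13,-.036,.036,0,.075)
hb=box(-.015,.015,-.025,.025,0,.045)
if __name__=='__main__':
    T=pickle.load(open('top0.pkl','rb'));S=pickle.load(open('side0.pkl','rb'))
    for p in(T,S):
        print('jig',fit(p,jb,np.array([.535,.025,.2165]),je,thr=.1))
    print('hs',fit(T,hb,np.array([.416,.2735,.641]),thr=.1))
    s=soft(T);print(s[230,270],s[254,172],s[254,140],s[150,200])
E
python3 fit.py
```

```text
jig (array([0.53363243, 0.03011675, 0.2201624 ]), np.float64(24.759294757320532), np.float64(7320.0))
jig (array([0.53214444, 0.02783256, 0.22440328]), np.float64(89.56162580382292), np.float64(6576.0))
hs (array([0.4173047 , 0.27559876, 0.63179206]), np.float64(26.101497948342207), np.float64(2021.0))
0.005714285714285714 -0.045454545454545456 0.6907216494845361 0.689119170984456
```

>>> {"name": "servo_tool", "arguments": {
  "rows": [
    [0.025,-0.027,0,0,0,0.12,0.6],
    [0.05,-0.055,0,0,0,0.24,0.6],
    [0.075,-0.082,0,0,0,0.36,0.6],
    [0.1,-0.11,0,0,0,0.48,0.6],
    [0.125,-0.137,-0.01,0,0,0.6,0.6],
    [0.15,-0.165,-0.03,0,0,0.72,0.6],
    [0.175,-0.192,-0.05,0,0,0.84,0.6],
    [0.2,-0.217,-0.07,0,0,0.96,0.6]
  ],
  "newtons": 50
}}

```text
time_s: 1.57
ee_pos: [0.3914, 0.3034, 0.1423]
eef_rot: [3.142, 0.001, -2.585]
force: [0.0, -0.4, -0.3]
grip_width: 0.075
```

>>> {"name": "servo_tool", "arguments": {
  "rows": [
    [0.01,-0.012,-0.01,0,0,0.03,0.6],
    [0.0256,-0.0284,-0.03,0,0,0.079,0.6],
    [0.0256,-0.0284,-0.05,0,0,0.079,0.6],
    [0.0256,-0.0284,-0.07,0,0,0.079,0.6],
    [0.0256,-0.0284,-0.07,0,0,0.079,0.6],
    [0.0256,-0.0284,-0.07,0,0,0.079,0.6],
    [0.0256,-0.0284,-0.07,0,0,0.079,0.6],
    [0.0256,-0.0284,-0.07,0,0,0.079,0.6]
  ]
}}

```text
time_s: 2.23
ee_pos: [0.4175, 0.2756, 0.0737]
eef_rot: [-3.141, 0.003, -2.506]
force: [0.6, 0.1, 0.4]
grip_width: 0.0752
```

```bash
cat > look.py <<'E'
import sys
from station import ctrl,cams
from h import *
tag=sys.argv[1]
for n,(x,y,w,h) in zip(('side','top'),([int(v) for v in a.split(',')] for a in sys.argv[2:4])):
    p=cams.camera(n);pickle.dump(p,open(f'{n}{tag}.pkl','wb'))
    cv2.imwrite(f'pics/{n}{tag}.png',cv2.resize(p['image'][y:y+h,x:x+w,::-1],None,fx=5,fy=5,interpolation=cv2.INTER_CUBIC))
o=ctrl.get_obs();print(o['time_s'],o['ee_pos'].round(4),o['eef_rot'].round(3),o['force'].round(1),o['grip_width'].round(4))
E
python3 look.py 1 160,80,150,120 110,180,150,110
```

```text
Traceback (most recent call last):
  File "look.py", line 8, in <module>
    o=ctrl.get_obs();print(o['time_s'],o['ee_pos'].round(4),o['eef_rot'].round(3),o['force'].round(1),o['grip_width'].round(4))
                                                                                                      ^^^^^^^^^^^^^^^^^^^^^
AttributeError: 'float' object has no attribute 'round'
```

View pics/side1.png

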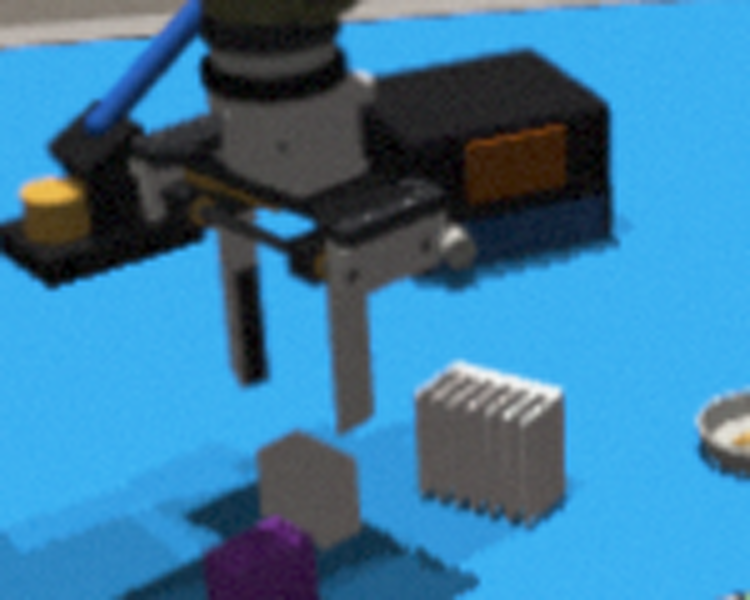

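View pics/top1.png

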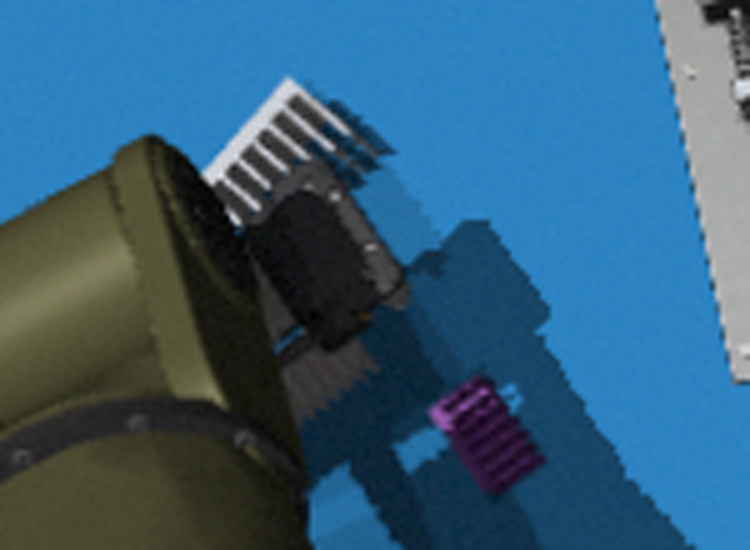

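The side view shows the open fingers centred above the small grey heat sink (crop 310,490), and the large one (490,440) and the purple one are clear of them. I'll descend now.

>>> {"name": "servo_tool", "arguments": {
  "rows": [
    [0,0,-0.015,0,0,0,0.6],
    [0,0,-0.03,0,0,0,0.6],
    [0,0,-0.045,0,0,0,0.6],
    [0,0,-0.06,0,0,0,0.6],
    [0,0,-0.068,0,0,0,0.6],
    [0,0,-0.068,0,0,0,0.6],
    [0,0,-0.068,0,0,0,0.6],
    [0,0,-0.068,0,0,0,0.6]
  ]
}}

```text
time_s: 3.0
ee_pos: [0.4178, 0.2758, 0.0063]
eef_rot: [-3.141, 0.004, -2.506]
force: [0.1, 0.8, 0.1]
grip_width: 0.0752
```

>>> {"name": "servo_tool", "arguments": {
  "rows": [
    [0,0,0,0,0,0,0.2],
    [0,0,0,0,0,0,0.1],
    [0,0,0,0,0,0,0],
    [0,0,0,0,0,0,-1],
    [0,0,0,0,0,0,-1],
    [0,0,0,0,0,0,-1],
    [0,0,0,0,0,0,-1],
    [0,0,0,0,0,0,-1]
  ],
  "newtons": 50
}}

```text
time_s: 3.67
ee_pos: [0.418, 0.2759, 0.0066]
eef_rot: [-3.141, 0.005, -2.506]
force: [-1.6, -0.8, 6.1]
grip_width: 0.0496
```

>>> {"name": "servo_tool", "arguments": {
  "rows": [
    [0,0,0.02,0,0,0,-1],
    [0,0,0.045,0,0,0,-1],
    [0,0,0.07,0,0,0,-1],
    [0.005,-0.015,0.09,0,0,-0.03,-1],
    [0.015,-0.045,0.095,0,0,-0.08,-1],
    [0.026,-0.08,0.095,0,0,-0.14,-1],
    [0.038,-0.115,0.095,0,0,-0.2,-1],
    [0.05,-0.15,0.095,0,0,-0.26,-1]
  ]
}}

```text
time_s: 4.33
ee_pos: [0.468, 0.1243, 0.1016]
eef_rot: [-3.141, 0.005, -2.768]
force: [1.3, 0.2, -1.2]
grip_width: 0.0498
```

>>> {"name": "servo_tool", "arguments": {
  "rows": [
    [0.009,-0.025,0,0,0,-0.04,-1],
    [0.018,-0.05,0,0,0,-0.08,-1],
    [0.027,-0.076,0,0,0,-0.12,-1],
    [0.0357,-0.1014,-0.01,0,0,-0.153,-1],
    [0.0357,-0.1014,-0.03,0,0,-0.153,-1],
    [0.0357,-0.1014,-0.053,0,0,-0.153,-1],
    [0.0357,-0.1014,-0.053,0,0,-0.153,-1],
    [0.0357,-0.1014,-0.053,0,0,-0.153,-1]
  ]
}}

```text
time_s: 5.0
ee_pos: [0.5031, 0.023, 0.0481]
eef_rot: [3.141, 0.002, -2.921]
force: [0.2, -0.1, 0.3]
grip_width: 0.0498
```

```bash
sed -i "s/o\['grip_width'\].round(4)/round(o['grip_width'],4)/" look.py; python3 look.py 2 210,150,140,110 200,140,140,120
```

```text
5.1 [0.5042 0.0231 0.0497] [-3.141  0.006 -2.921] [-0.1  0.4 -0.5] 0.05
```

View pics/side2.png

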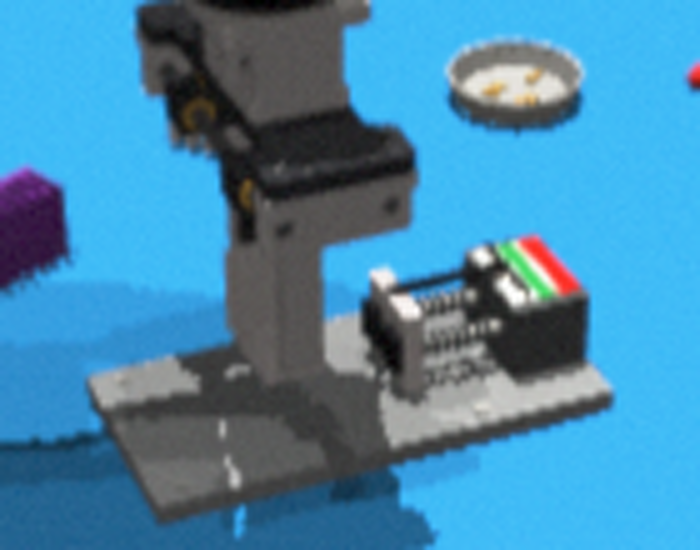

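View pics/top2.png

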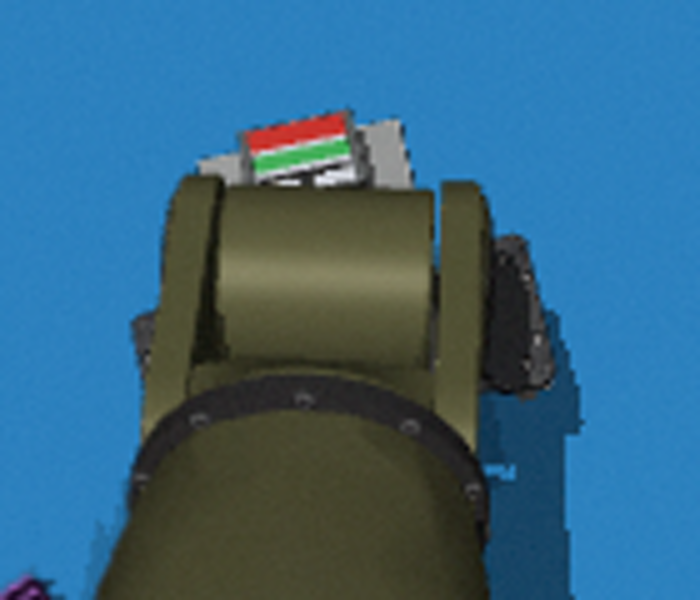

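Run:
```python
from h import *
p=pickle.load(open('side2.pkl','rb'))
t=np.array([.5042,.0231,.0497]);yw=.221
x=np.array([np.cos(yw),np.sin(yw),0]);y=np.array([-np.sin(yw),np.cos(yw),0]);z=np.array([0,0,1.])
f=lambda a,b,c:t+a*x+b*y+c*z
for w in(.008,.011):
  P=[f(-w,-.025,0),f(-w,-.0375,0),f(w,-.0375,0),f(w,-.0375,.06)]
  print(w,((proj(p,P)-[210,150])*5).round(0).tolist())
q=[.533,.0295,.221]
C=place(np.array([[-.11,-.055,.012],[.12,-.055,.012],[-.11,.055,.012],[.12,.055,.012],[.02+.0,-.022,.058],[.02,.022,.058],[.088,.03,.052],[.078,-.03,.052],[.118,-.03,.052],[.118,.03,.052]]),q)
uv=proj(p,C);print(((uv-[210,150])*5).round(0).tolist())
im=cv2.resize(p['image'][150:260,210:350,::-1],None,fx=5,fy=5,interpolation=cv2.INTER_CUBIC)
fp=[f(a,-b,c) for a in(-.011,.011) for b in(.025,.0375) for c in(0,.05)]
for P,col in((C,(255,0,255)),(fp,(0,255,255))):
  for u,v in (proj(p,P)-[210,150]+.5)*5: cv2.circle(im,(int(u),int(v)),3,col,-1)
hs=[f(a,b,c-.0066) for a in(-.015,.015) for b in(-.025,.025) for c in(0,.045)]
for u,v in (proj(p,hs)-[210,150]+.5)*5: cv2.circle(im,(int(u),int(v)),3,(0,0,255),-1)
cv2.imwrite('pics/ov2.png',im)
T=pickle.load(open('top2.pkl','rb'))
im=cv2.resize(T['image'][140:260,200:340,::-1],None,fx=5,fy=5,interpolation=cv2.INTER_CUBIC)
for u,v in (proj(T,C)-[200,140]+.5)*5: cv2.circle(im,(int(u),int(v)),3,(255,0,255),-1)
cv2.imwrite('pics/ovt2.png',im)
```

```text
0.008 [[283.0, 358.0], [293.0, 372.0], [325.0, 364.0], [323.0, 254.0]]
0.011 [[277.0, 359.0], [287.0, 374.0], [331.0, 363.0], [330.0, 252.0]]
[[159.0, 498.0], [614.0, 381.0], [86.0, 368.0], [515.0, 266.0], [395.0, 312.0], [359.0, 265.0], [481.0, 237.0], [515.0, 304.0], [591.0, 286.0], [536.0, 224.0]]
```

View pics/ov2.png

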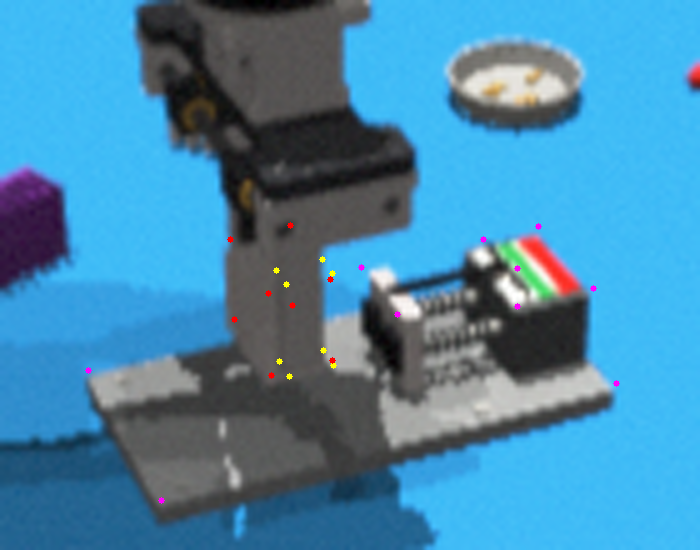

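View pics/ovt2.png

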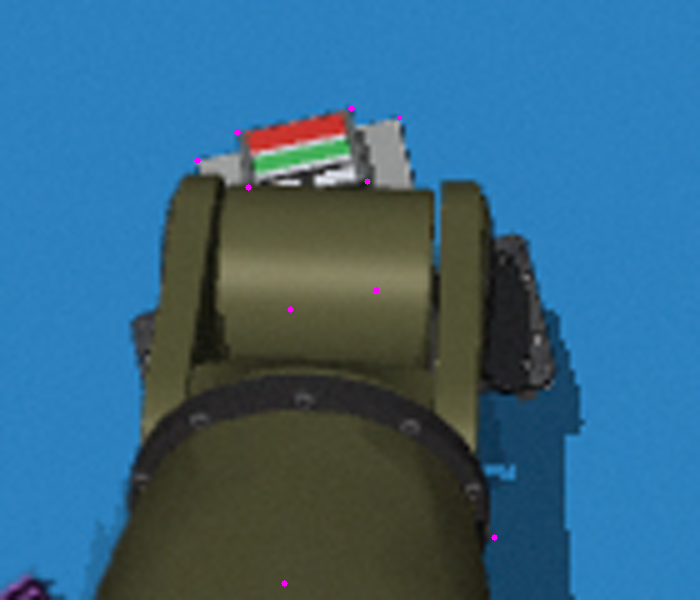

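>>> {"name": "servo_tool", "arguments": {
  "rows": [
    [0,0.0003,-0.008,0,0,0,-1],
    [0,0.0005,-0.016,0,0,0,-1],
    [0,0.0005,-0.022,0,0,0,-1],
    [0,0.0005,-0.026,0,0,0,-1],
    [0,0.0005,-0.029,0,0,0,-1],
    [0,0.0005,-0.0305,0,0,0,-1],
    [0,0.0005,-0.0305,0,0,0,-1],
    [0,0.0005,-0.0305,0,0,0,-1]
  ]
}}

```text
time_s: 5.77
ee_pos: [0.5043, 0.0237, 0.0193]
eef_rot: [-3.141, 0.006, -2.921]
force: [0.5, -0.0, -0.3]
grip_width: 0.0494
```

```bash
python3 look.py 3 210,150,140,110 200,140,140,120
```

```text
5.8667 [0.5044 0.0236 0.0195] [-3.141  0.006 -2.921] [ 0.5  0.4 -0.8] 0.0498
```

View pics/side3.png

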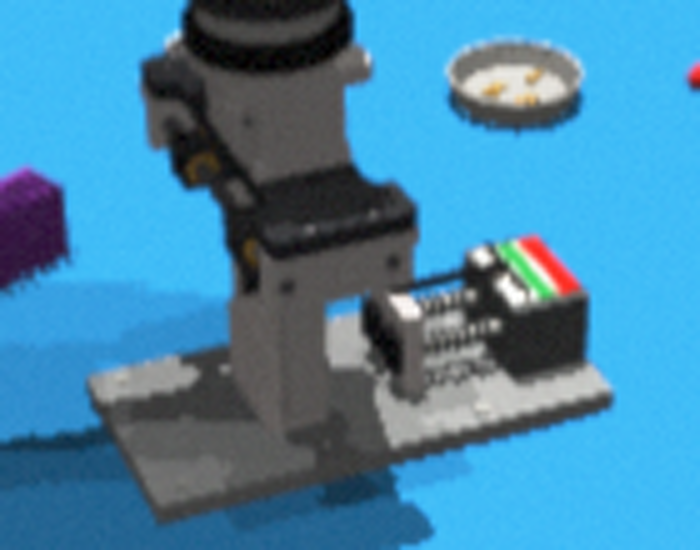

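Run:
```python
from h import *
yw=.2215
for tag in('2','3'):
  p=pickle.load(open(f'side{tag}.pkl','rb'));W=cloud(p)
  d=W-np.array([.533,.0295,0]);J=np.dstack([d[...,0]*np.cos(yw)+d[...,1]*np.sin(yw),-d[...,0]*np.sin(yw)+d[...,1]*np.cos(yw),d[...,2]])*1000
  def reg(n,x0,y0,x1,y1):
    r=J[150+y0//5:150+y1//5+1,210+x0//5:210+x1//5+1].reshape(-1,3)
    A=np.c_[np.ones(len(r)),r[:,0]-r[:,0].mean()];c=np.linalg.lstsq(A,r[:,1],rcond=None)[0]
    print(tag,n,len(r),'mean',r.mean(0).round(1),'med',np.median(r,0).round(1),'sd',r.std(0).round(1),'slope',c[1].round(3))
  if tag=='3': reg('finger',300,310,318,415)
  else: reg('finger',290,260,315,360)
  reg('block',520,320,570,355)
  reg('plate',403,330,415,380)
```

```text
** On entry to DLASCL parameter number  4 had an illegal value
 ** On entry to DLASCL parameter number  4 had an illegal value
 ** On entry to DLASCL parameter number  4 had an illegal value
 ** On entry to DLASCL parameter number  4 had an illegal value
 ** On entry to DLASCL parameter number  5 had an illegal value
 ** On entry to DLASCL parameter number  4 had an illegal valueTraceback (most recent call last):
  File "<stdin>", line 11, in <module>
  File "<stdin>", line 8, in reg
    x, resids, rank, s = _umath_linalg.lstsq(a, b, rcond,
                         ~~~~~~~~~~~~~~~~~~~^^^^^^^^^^^^^
                                             signature=signature)
                                             ^^^^^^^^^^^^^^^^^^^^
    raise LinAlgError("SVD did not converge in Linear Least Squares")
numpy.linalg.LinAlgError: SVD did not converge in Linear Least Squares
```

```bash
cat > lat.py <<'E'
from h import *
import sys
yw=.2215
def J_(p):
  W=cloud(p)
  d=W-np.array([.533,.0295,0]);return np.dstack([d[...,0]*np.cos(yw)+d[...,1]*np.sin(yw),-d[...,0]*np.sin(yw)+d[...,1]*np.cos(yw),d[...,2]])*1000
def reg(J,n,x0,y0,x1,y1):
    r=J[150+y0//5:150+y1//5+1,210+x0//5:210+x1//5+1].reshape(-1,3);r=r[~np.isnan(r[:,0])]
    r=r[np.abs(r[:,1]-np.median(r[:,1]))<8]
    c=np.polyfit(r[:,0]-r[:,0].mean(),r[:,1],1)
    print(n,len(r),'mean',r.mean(0).round(1),'med',np.median(r,0).round(1),'sd',r.std(0).round(1),'slope',c[0].round(3))
if __name__=='__main__':
 for tag in('2','3'):
  J=J_(pickle.load(open(f'side{tag}.pkl','rb')))
  if tag=='3': reg(J,'finger',300,310,318,415)
  else: reg(J,'finger',290,260,315,360)
  reg(J,'block',520,320,570,355)
  reg(J,'plate',403,330,415,380)
E
python3 lat.py
```

```text
finger 123 mean [-32.3 -38.1  82.9] med [-32.3 -38.1  82.6] sd [ 4.2  1.7 16.4] slope 0.053
block 88 mean [ 94.2 -31.   29. ] med [ 94.3 -31.3  28.6] sd [8.7 1.9 7.2] slope 0.056
plate 43 mean [ 26.4 -21.6  31.7] med [ 26.7 -22.1  30.5] sd [2.6 2.  9.1] slope -0.112
finger 83 mean [-30.3 -37.4  54.6] med [-30.4 -37.2  55.8] sd [ 2.8  1.7 16.8] slope 0.166
block 86 mean [ 94.3 -30.9  28.8] med [ 94.7 -31.   28.1] sd [8.5 1.7 7.5] slope 0.019
plate 44 mean [ 26.4 -21.7  31.5] med [ 26.1 -22.2  32.4] sd [2.8 1.9 9.2] slope 0.046
```

>>> {"name": "servo_tool", "arguments": {
  "rows": [
    [0,0,-0.0004,0,0,0,-1],
    [0,0,-0.0008,0,0,0,-1],
    [0,0,-0.001,0,0,0,-1],
    [0,0,-0.001,0,0,0,-1],
    [0,0,-0.001,0,0,0,-1],
    [0,0,-0.001,0,0,0,-1],
    [0,0,-0.001,0,0,0,-1],
    [0,0,-0.001,0,0,0,-1]
  ]
}}

```text
time_s: 6.53
ee_pos: [0.5045, 0.0237, 0.0186]
eef_rot: [-3.141, 0.006, -2.92]
force: [-0.5, 0.3, 2.9]
grip_width: 0.0497
```

The bed contact is light, with Fz at about 3 N. I'll advance along jig +x.

>>> {"name": "servo_tool", "arguments": {
  "rows": [
    [0.004,0.0009,0,0,0,0,-1],
    [0.008,0.0018,0,0,0,0,-1],
    [0.012,0.0027,0,0,0,0,-1],
    [0.016,0.0036,0,0,0,0,-1],
    [0.02,0.0045,0,0,0,0,-1],
    [0.024,0.0054,0,0,0,0,-1],
    [0.0273,0.0061,0,0,0,0,-1],
    [0.0273,0.0061,0,0,0,0,-1]
  ]
}}

```text
time_s: 7.2
ee_pos: [0.5326, 0.0299, 0.0186]
eef_rot: [-3.141, 0.007, -2.92]
force: [2.1, 1.0, 1.8]
grip_width: 0.0498
```

```bash
python3 look.py 4 210,150,140,110 200,140,140,120
python3 - <<'E'
from lat import *
J=J_(pickle.load(open('side4.pkl','rb')))
reg(J,'block',520,320,570,355)
E
```

```text
7.3 [0.5322 0.0298 0.0186] [-3.141  0.007 -2.921] [1.3 0.8 1.1] 0.0495
block 88 mean [ 94.2 -31.   29. ] med [ 94.4 -31.1  29.3] sd [8.6 1.7 7.3] slope 0.02
```

View pics/side4.png

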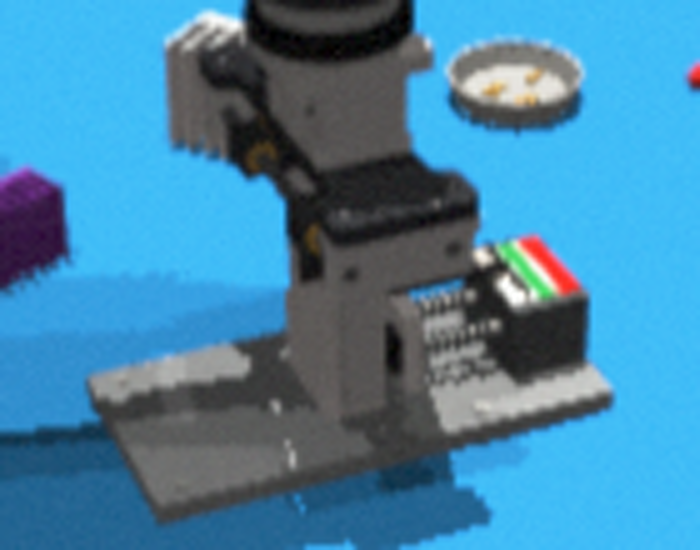

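View pics/top4.png

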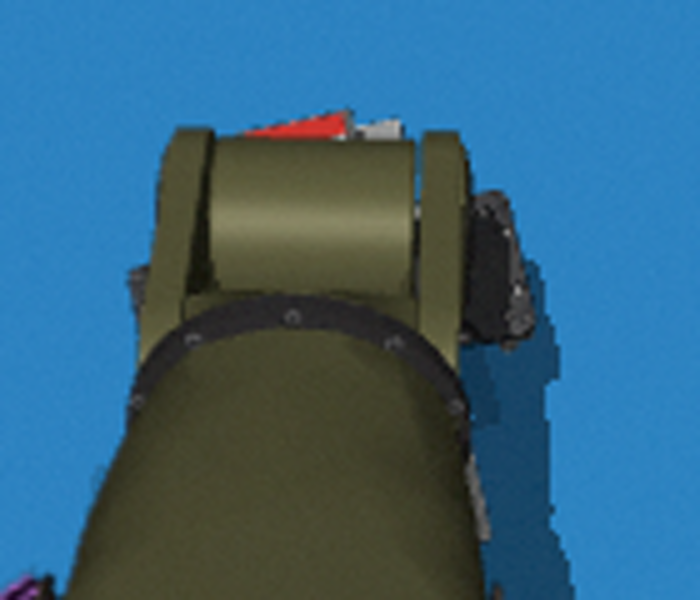

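>>> {"name": "servo_tool", "arguments": {
  "rows": [
    [0.001,0.0002,0,0,0,0,-1],
    [0.002,0.0004,0,0,0,0,-1],
    [0.003,0.0007,0,0,0,0,-1],
    [0.004,0.0009,0,0,0,0,-1],
    [0.005,0.0011,0,0,0,0,-1],
    [0.006,0.0013,0,0,0,0,-1],
    [0.008,0.0018,0,0,0,0,-1],
    [0.008,0.0018,0,0,0,0,-1]
  ]
}}

```text
time_s: 7.97
ee_pos: [0.5405, 0.0317, 0.0186]
eef_rot: [-3.141, 0.008, -2.921]
force: [-2.6, -0.6, 3.0]
grip_width: 0.0498
```

>>> {"name": "servo_tool", "arguments": {
  "rows": [
    [0.0005,0.0001,0,0,0,0,-1],
    [0.001,0.0002,0,0,0,0,-1],
    [0.0015,0.0003,0,0,0,0,-1],
    [0.002,0.0004,0,0,0,0,-1],
    [0.003,0.0007,0,0,0,0,-1],
    [0.003,0.0007,0,0,0,0,-1],
    [0.003,0.0007,0,0,0,0,-1],
    [0.003,0.0007,0,0,0,0,-1]
  ]
}}

```text
time_s: 8.63
ee_pos: [0.5432, 0.0323, 0.0186]
eef_rot: [-3.141, 0.007, -2.921]
force: [-6.9, -2.4, 5.8]
grip_width: 0.0505
```

```bash
python3 look.py 5 210,150,140,110 200,140,140,120
python3 - <<'E'
from h import *
p=pickle.load(open('side5.pkl','rb'))
cv2.imwrite('pics/z5.png',cv2.resize(p['image'][185:240,275:335,::-1],None,fx=10,fy=10,interpolation=cv2.INTER_CUBIC))
E
```

```text
8.7333 [0.5432 0.0322 0.0186] [-3.141  0.007 -2.921] [-6.  -1.3  6.5] 0.0494
```

View pics/z5.png

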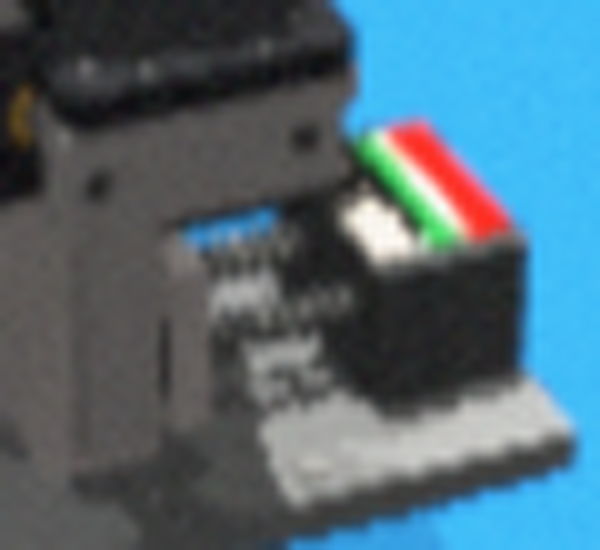

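View pics/side5.png

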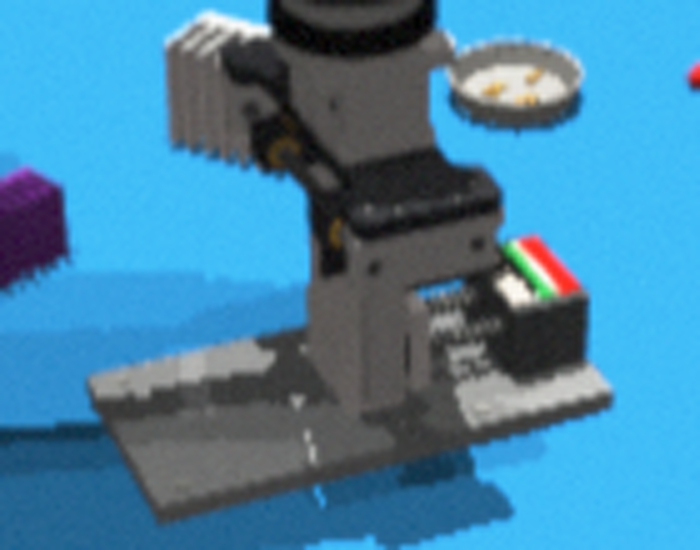

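```bash
cat > sc.py <<'E'
from h import *
import sys
ims=[]
for t in sys.argv[1:]:
    p=pickle.load(open(f'side{t}.pkl','rb'))
    ims.append(cv2.resize(p['image'][192:218,300:332,::-1],None,fx=12,fy=12,interpolation=cv2.INTER_CUBIC))
cv2.imwrite('pics/sc%s.png'%''.join(sys.argv[1:]),np.hstack(ims))
# projected scale marks with jig pose
p=pickle.load(open(f'side{sys.argv[-1]}.pkl','rb'))
E
python3 sc.py 0 5
```

```text
(no output)
```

View pics/sc05.png

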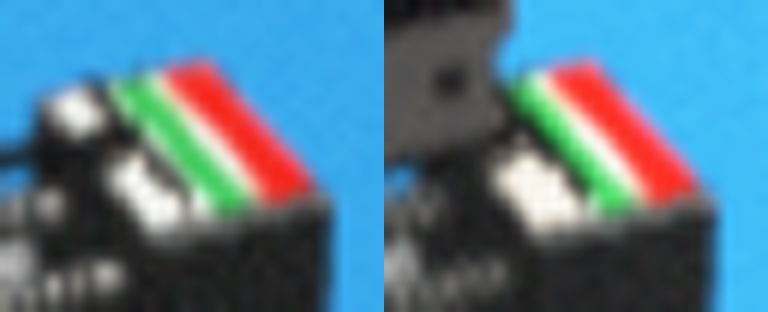

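The side view shows the pointer (crop ~(560,160)) now at the green's near edge, so the carriage is at about 26. It needs roughly 4 mm more.

>>> {"name": "servo_tool", "arguments": {
  "rows": [
    [0.0005,0.0001,0,0,0,0,-1],
    [0.001,0.0002,0,0,0,0,-1],
    [0.0015,0.0003,0,0,0,0,-1],
    [0.002,0.0004,0,0,0,0,-1],
    [0.0025,0.0005,0,0,0,0,-1],
    [0.003,0.0007,0,0,0,0,-1],
    [0.0035,0.0008,0,0,0,0,-1],
    [0.0035,0.0008,0,0,0,0,-1]
  ]
}}

```text
time_s: 9.4
ee_pos: [0.5459, 0.0329, 0.0186]
eef_rot: [-3.141, 0.005, -2.921]
force: [-9.5, -2.6, 9.4]
grip_width: 0.05
```

```bash
python3 look.py 6 210,150,140,110 200,140,140,120; python3 sc.py 0 6
python3 - <<'E'
from lat import *
J=J_(pickle.load(open('side6.pkl','rb')))
reg(J,'block',530,320,570,355)
E
```

```text
9.5 [0.5459 0.0329 0.0186] [-3.141  0.005 -2.921] [-9.1 -2.4  8.1] 0.0497
block 72 mean [ 96.8 -31.2  28.4] med [ 97.1 -31.2  28.1] sd [7.  1.5 7. ] slope 0.019
```

View pics/sc06.png

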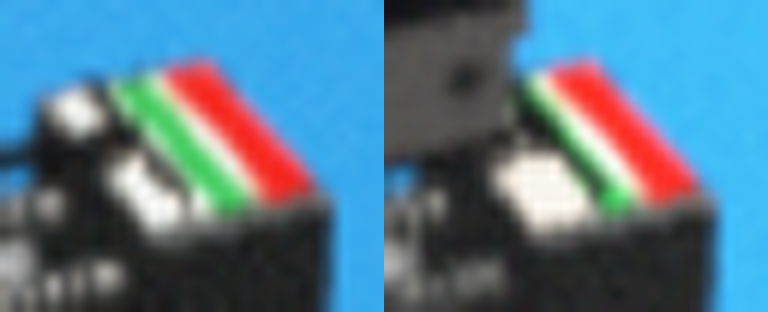

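View pics/side6.png

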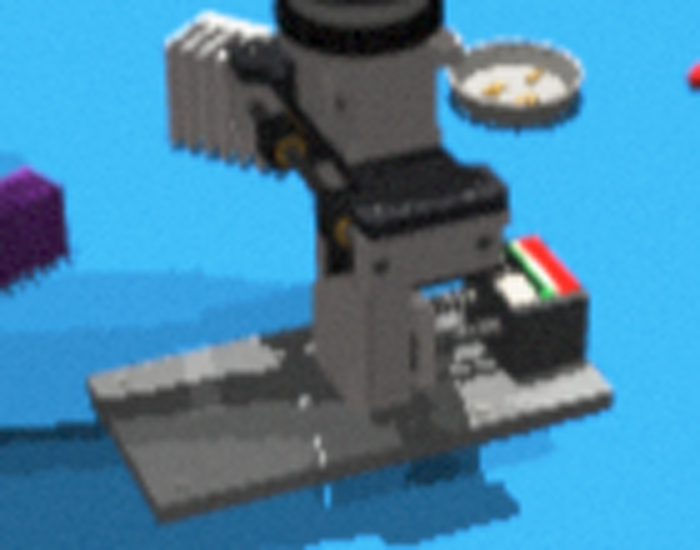

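>>> {"name": "servo_tool", "arguments": {
  "rows": [
    [0.0008,0.0002,0,0,0,0,-1],
    [0.001,0.0002,0,0,0,0,-1],
    [0.0013,0.0003,0,0,0,0,-1],
    [0.0015,0.0003,0,0,0,0,-1],
    [0.0018,0.0004,0,0,0,0,-1],
    [0.0018,0.0004,0,0,0,0,-1],
    [0.0018,0.0004,0,0,0,0,-1],
    [0.0018,0.0004,0,0,0,0,-1]
  ]
}}

```text
time_s: 10.17
ee_pos: [0.5467, 0.0331, 0.0186]
eef_rot: [-3.141, 0.002, -2.921]
force: [-11.7, -2.7, 11.6]
grip_width: 0.0497
```

```bash
python3 look.py 7 210,150,140,110 200,140,140,120; python3 sc.py 6 7
python3 - <<'E'
from lat import *
J=J_(pickle.load(open('side7.pkl','rb')))
reg(J,'block',530,320,570,355)
reg(J,'finger',385,310,405,390)
reg(J,'plate',418,310,432,375)
E
```

```text
10.2667 [0.5467 0.0331 0.0186] [-3.141e+00  2.000e-03 -2.921e+00] [-11.5  -3.1  11.5] 0.0496
block 71 mean [ 97.2 -30.6  27.8] med [ 96.9 -30.8  27.7] sd [7.1 1.5 6.9] slope 0.052
finger 84 mean [ 13.1 -37.4  48.2] med [ 13.  -37.5  48.1] sd [ 3.7  1.9 14.1] slope 0.175
plate 56 mean [ 34.  -21.9  36.7] med [ 33.7 -21.8  37.2] sd [ 2.7  1.7 11.6] slope -0.066
```

View pics/sc67.png

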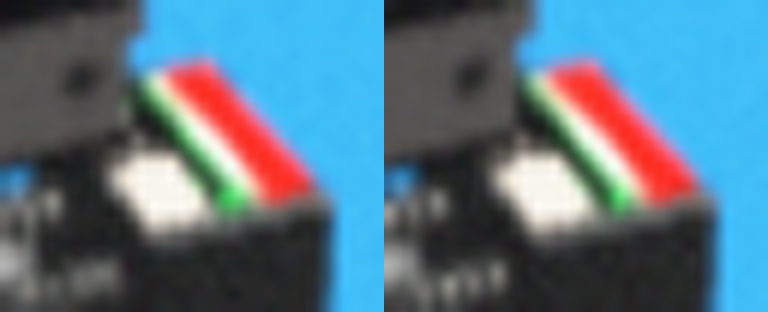

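View pics/side7.png

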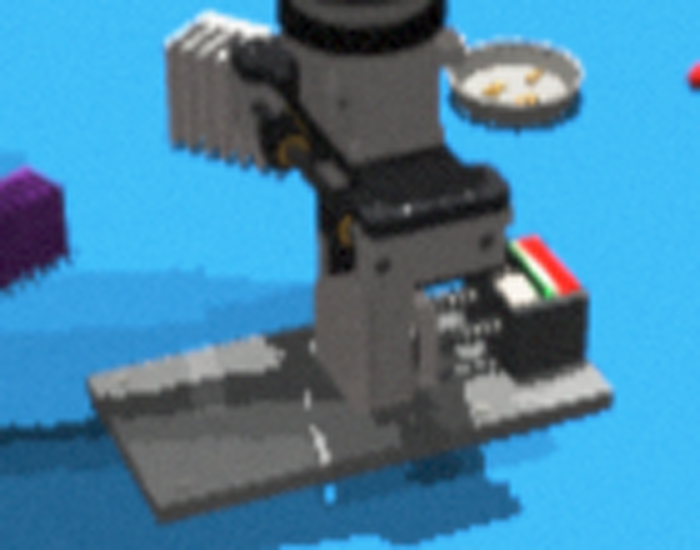

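>>> {"name": "servo_tool", "arguments": {
  "rows": [
    [0.0008,0.0002,0.0002,0,0,0,-1],
    [0.001,0.0002,0.0003,0,0,0,-1],
    [0.0013,0.0003,0.0003,0,0,0,-1],
    [0.0015,0.0003,0.0003,0,0,0,-1],
    [0.0018,0.0004,0.0003,0,0,0,-1],
    [0.002,0.0004,0.0003,0,0,0,-1],
    [0.002,0.0004,0.0003,0,0,0,-1],
    [0.002,0.0004,0.0003,0,0,0,-1]
  ]
}}

```text
time_s: 10.93
ee_pos: [0.5476, 0.0333, 0.0187]
eef_rot: [-3.141, -0.001, -2.921]
force: [-11.1, -2.5, 8.8]
grip_width: 0.0494
```

```bash
python3 look.py 8 210,150,140,110 200,140,140,120; python3 sc.py 7 8
python3 - <<'E'
from lat import *
J=J_(pickle.load(open('side8.pkl','rb')))
reg(J,'finger',385,310,405,390)
reg(J,'plate',420,310,434,375)
E
```

```text
11.0333 [0.5476 0.0333 0.0187] [-3.141e+00 -1.000e-03 -2.921e+00] [-10.8  -2.3   8.1] 0.0496
finger 83 mean [ 13.  -37.6  48.7] med [ 12.9 -37.7  49.3] sd [ 3.6  1.6 13.7] slope 0.059
plate 41 mean [ 35.  -22.5  37. ] med [ 35.1 -22.2  37.9] sd [ 2.3  1.5 11.8] slope 0.273
```

View pics/sc78.png

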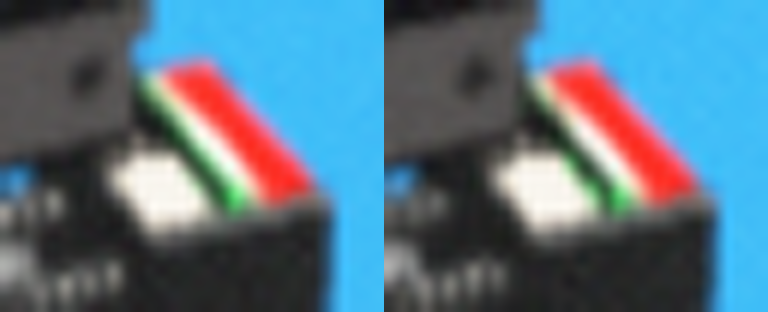

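View pics/side8.png

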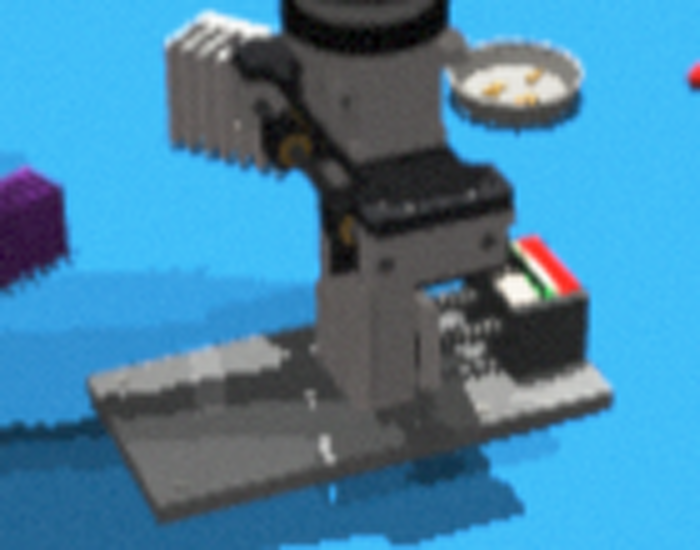

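```bash
for i in 1 2 3; do python3 look.py 9 210,150,140,110 200,140,140,120; done
python3 - <<'E'
from h import *
a=pickle.load(open('side8.pkl','rb'));b=pickle.load(open('side9.pkl','rb'))
p=b
q=np.array([.5335,.0300,.2215])
im=cv2.resize(p['image'][192:218,295:335,::-1],None,fx=15,fy=15,interpolation=cv2.INTER_CUBIC)
cv2.imwrite('pics/sc9.png',im)
def lm(p,n):
  from station import cams
for n,bb in(('side',(a,b)),):
  print(np.abs(bb[0]['image'].astype(int)-bb[1]['image']).mean())
E
```

```text
11.1333 [0.5475 0.0333 0.0187] [-3.141e+00 -1.000e-03 -2.921e+00] [-11.5  -3.6   8. ] 0.0499
11.2333 [0.5476 0.0333 0.0187] [-3.141e+00 -1.000e-03 -2.921e+00] [-10.3  -2.4   8.1] 0.0496
11.3333 [0.5476 0.0333 0.0187] [-3.141e+00 -1.000e-03 -2.921e+00] [-10.5  -2.    8.6] 0.0497
1.9856505102040816
```

View pics/sc9.png

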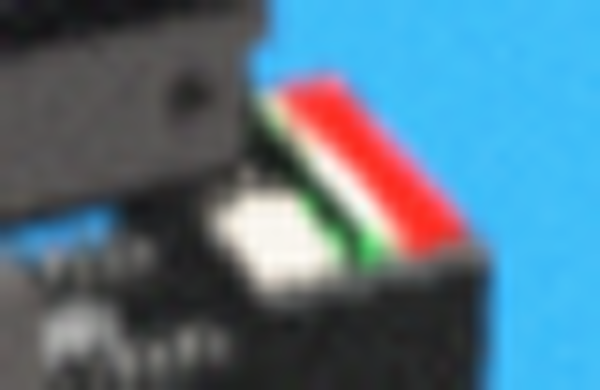

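The pointer (crop ~(320,205)) has green on both sides, well short of red, and the readings are steady. Handing in.

```bash
python3 -c "
from station import hand_in
print(hand_in())"
```

```text
the job is handed in; nothing more can be done
None
```

I gripped the small grey heat sink across its 50 mm ends and stood it on the jig bed with its flat face to the transistors. I then pushed it along jig +x and handed the job in at about 11.3 s, still gripping at 50 N and pushing.

**Pointer:** the last side picture shows it inside the green zone, with green visible on both sides and the red not reached. By depth the carriage had moved about 8.6 mm from free, so it stands at about 29 mm.

**Steadiness:** pose and force held over the last three readings. Push along the jig was about 11 N, which includes some friction because the heat sink also presses on the bed at about 8 N. The spring's share should be close to 10 N.

**Centring and squareness:** finger-to-plate distances in the side camera's depth agree with a centred grip to within about 0.5 mm. The tool's yaw matches the two cameras' jig fits to within 0.004 rad.

**Disagreements and limits:**
- The two cameras put the jig about 2 mm apart sideways. I aimed near the middle.
- The top camera was blocked by the arm during the push, so the pointer check rests on the side camera and the force reading only.
- The tool tilted about 0.006 rad (0.3°) between the grasp and the final push. I left this as it was.

I did not touch the bottle, the tape roll, the dish or the other heat sinks.

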